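# Unhasp the soap chest and stand its lid open

## Task

Open the small wooden soap chest: flip the steel hasp off its staple, towards the robot, so that it drops down and hangs clear; only then raise the lid by its black barrel-shaped knob to about 60 degrees from shut, let go, and see that it holds there by itself. Leave the other things round the chest where they stand.

Things in the scene. Friction and masses are not known exactly. Their poses are not given: they have to be found in the camera images.
- chest: wooden chest, fixed to the worktop: pale body 160 (x) x 220 (y) x 130 mm high, walls 10 mm, with a darker lid 30 mm thick on top, so the shut lid's upper face is 160 mm above the worktop. Origin under the centre of the body on the worktop; its -x side is the front with the hasp, +x the rear with the lid's hinge, z up. It does not move.
- hasp (a joint): angle of the steel hasp strap, rad. 0 = standing upright against the chest front, its slot over the staple; it grows as the strap's top swings out to the front (chest -x) and down, 1.57 = level, pointing away from the front, 2.8 = stop, hanging down. The pivot has slight friction: the strap stays up near 0, and from about 0.4 on it falls to hanging by its own weight (60 g). On the staple it locks the lid (7 mm of play); it is free of the staple from about 0.4.
- hasp_hinge (a point): middle of the hasp's pivot line (along chest y), 8.5 mm in front of the chest's front face, 98 mm above the worktop; fixed to the chest
- hasp_tab (a point): point on the hasp strap (42 mm wide along y, 4 mm thick), 80 mm from its pivot, in the middle of its thickness and width: the finger tab, whose top with a red rounded edge is 92 mm from the pivot, so that while the hasp is up the tab stands 30 mm above the lid's upper face. Over the lid behind the tab (towards chest +x) about 55 mm are free to the knob.
- staple (a point): staple, a steel wire loop 13 wide x 5 high, that stands 19 mm out from the front face of the lid; the point lies on it 10 mm in front of that face, 12 mm above the lid's lower edge, and moves with the lid. The slot in the strap is 20 wide x 18 mm high.
- lid (a joint): angle of the lid, rad. 0 = shut, grows as the front edge rises, 1.05 = 60 degrees, 1.9 = stop, beyond upright. A stiff friction hinge (0.42 N m) holds the lid (300 g) wherever it is let go; lifting it at the knob takes about 7 N.
- lid_knob (a point): centre of the black knob on the lid; moves with the lid. It is a barrel 20 mm in diameter and 32 mm long, lying along chest y, with flat ends; its axis is 38 mm above the lid's upper face, on a steel stem 12 mm thick with a round foot 28 mm wide and 4 mm high. Pinched on its flat ends (across chest y) it turns between the fingers as the lid rises, so the gripper can stay upright. With the lid shut the centre lies 95 mm in front of the lid's hinge line and 68 mm above it.
- lid_hinge (a point): middle of the lid's hinge line, which runs along chest y at the top of the rear wall, 80 mm behind the chest's middle, 130 mm above the worktop; fixed to the chest
- jar: bystander: squat round jar of brown and cream colour with a white lid, 68 mm wide, 72 mm high, beside the chest; origin under its centre, z up
- amber_bottle: bystander: brown bottle with a black cap, 50 mm wide, 109 mm high, beside the chest; origin under its centre, z up
- soap_bar: bystander: pale green soap bar 51 x 72 x 27 mm; origin under its centre
- salve_tin: bystander: flat round white tin, 59 mm wide, 22 mm high; origin under its centre
- label_roll: bystander: white roll of labels, 72 mm wide, 45 mm high; origin under its centre
- pump_bottle: bystander: slender white bottle with a red band, 56 mm wide, 152 mm high; origin under its centre, z up

How it is judged (in metres and radians):
On the way, in this order (a step that is already met when the one before it is completed fails the run):
1. the hasp hangs down clear of the staple while the lid is still shut (value of joint hasp above 2.2 rad and value of joint lid below 0.1 rad), for 0.2 s.
2. the lid, raised to about 60 degrees, holds there for a second with the robot off it (value of joint lid between 0.82 and 1.28 rad and contact force between chest and the fingers below 0.1 N and contact force between chest and the arm below 0.1 N), for 1 s.
At the end, for the whole second after the job is handed in: The hasp hangs down (joint over 2.2 rad) and the lid stands still by itself at 47 to 73 degrees from shut (0.82 to 1.28 rad) (value of joint hasp above 2.2 rad and value of joint lid between 0.82 and 1.28 rad and velocity of joint lid between -0.03 and 0.03 rad/s); the robot touches nothing.
It fails at once if lid raised before the hasp is off the staple (value of joint lid above 0.15 rad and value of joint hasp below 0.6 rad).
It fails at once if a bystander pushed more than 3 cm or tipped (distance of any of jar, amber_bottle, soap_bar, salve_tin, label_roll, pump_bottle from where it was at the start of the episode above 0.03 m or angle between any of jar, amber_bottle, pump_bottle's own z axis and vertical above 0.5 rad).
It also fails if it takes over 51 s, if anything falls off the work surface, if the arm or the gripper's body presses on something with over 40 N, if the wrist force passes 120 N, or if a joint passes its speed limit or range.

## Robot

A 6-joint arm with a two-finger parallel gripper is mounted at the origin on a cart in front of the work surface, level with it; the furniture and walls round the work are solid. World frame = base frame: x ahead of the robot, y to its left, z up, the work surface at z = 0. Lengths are in mm, angles in rad, forces in N, time in s.
With the tool pointing down it reaches from about 350 to 775 mm from the base axis. Payload 7.3 kg.
Tool frame: the origin (TCP) lies midway between the tips of the shut fingers; the grasp point (between the pads) lies 19 mm behind it; z points along the fingers, y is the line along which they close (so a half turn about z gives the same grasp; the last joint's range is limited). The gripper opens to 92 mm and grips with 3 to 60 N. Pads are 19 mm wide; open, the fingers measure 130 mm over their backs; the gripper's body (75 mm by 190 mm) begins 47 mm behind the grasp point.
Start: joints at [-1.388, 0.342, 1.524, -0, 1.275, -0.146], TCP at [169.549, -496.888, 226.741] pointing down, gripper open.
Joint ranges: [-2.53, 2.53], [-0.77, 2.02], [0.04, 2.7], [-1, 4.14], [0.28, 2.66], [-3.11, 3.11]. Speed limits (rad/s): [2.57, 2.57, 3.14, 3.14, 3.14, 3.14].

## Interface

Orientations are given as [roll, pitch, yaw] about the fixed x, y, z axes, in that order (R = Rz(yaw) Ry(pitch) Rx(roll)).
In Python, from plant import bot gives the robot as it stands.
- The arm moves only by the tool jog_arm, never from a script. Its arguments are lists of equal length, an entry for each row: "dp": the shift along the tool's x, y, z in m, a list of three; "twist": the turn about the tool's z in degrees. A call has 1 to 10 rows; each row shifts and turns the commanded pose from where the row before left it, along the tool's axes as they then stand; what a row does not reach is not made up. A row lasts 1/8 s, in which the tool goes at most 62.5 mm and 10.7 degrees, less where a joint would pass 70% of its speed; a pose out of reach is approached as far as the arm can. A call is refused whole if a number of a shift passes 0.0625 or a number of a turn 10.7, either way. A call with a gripper value outside its range is refused whole. "jaw" is the finger opening in m, from 0 to 0.0918, set as the call begins (left out, the last holds). The fingers move at their own pace and stop on an object; the grip force is fixed at half the most. Time passes only in rows, so rows that do not move let the fingers close. It gives the time, the measured TCP pose, the force, the opening and the grip force at its end, in the units of the state.
- bot.get_obs(): the state, without advancing time (a new reading comes with each control period).
- bot.capture(name): name is "scene" or "top"; returns the picture (480x640x3 uint8, blue, green, red); there is no depth.
- bot.camera_params(name): a dict with "fx", "fy", "cx", "cy" (pixels), "k1" (the pictures are not rectified: a ray, as slopes to the right and down, at radius r is drawn at 1 + k1 r^2 times it, then the intrinsics apply), "R" (3x3) and "t" (3): a world point X has camera coordinates R X + t. Camera axes: x right, y down, z forward; pixel columns grow to the right and rows downward; lengths in mm; the calibration is good to about 2 mm. A picture is of the moment at which its call begins. camera_params takes no time and is no camera call.
- bot.close_job(): hands the job in; it is judged then, once.
Trained networks look in the newest picture that a camera, given by its name, has taken for a name from the list of things; names that differ only in an ending like _2 or _b are one class to them, and where a whole thing is asked for, a point or a joint stands for the part that bears it (a point fixed in the world has none). Each returns a list of dicts, best first, with "confidence" (0 to 1); they miss things now and then, are a little off and sometimes report something else, mostly with a low value. They report only what shows in the picture. A call takes as long as a camera call.
- bot.find_in(camera, label): "bbox" ([centre column, centre row, width, height] in pixels, round what is visible of it).
- bot.masks_of(camera, label): "pixels" (480x640 bool, what is visible of it) and "bbox" ([centre column, centre row, width, height] in pixels, round what is visible of it).
The state is a dict: "time": time; "joint_positions": joint angles; "dq": joint speeds; "tau": joint torques, N m; "tool_pos": TCP position; "tcp_rot": TCP orientation; "contact_force": force on the tool from outside, world axes, zero at the start; "moment": the same for the moment, N m; "grip_width": finger opening in mm; "finger_force": force on a finger pad.
Only numpy, scipy, OpenCV 4.12 (cv2) and the standard library are available. Lean on these libraries where they do the work, as an engineer would, in place of code of your own. Each camera call takes 0.05 s, during which the arm holds its last target. There are 200 camera calls.

## Working session

There is one attempt and no reset: what is moved stays moved. The work goes in short steps, Python scripts to look and compute and a tool call to move; the robot and the scene stay as the last step left them, time stands still between calls to the robot, and variables do not carry over. Pictures are saved under pics/ and viewed, at most 10 in all, crops included, and the job is handed in when it is done.

Besides the shell and the picture viewer there is one more tool, called as name(argument=value, ...) on one line, values as JSON. jog_arm: Moves the arm, as the interface text tells. Its arguments: {"type":"object","properties":{"dp":{"type":"array"},"twist":{"type":"array"},"jaw":{"type":"number"}},"required":["dp","twist"]}

```bash
mkdir -p pics; ls; python3 - <<'E'
from plant import bot
import cv2
for c in ("scene","top"):
    im=bot.capture(c); cv2.imwrite(f"pics/{c}0.png",im)
    p=bot.camera_params(c); print(c,p)
    for l in ("hasp_tab","lid_knob","staple","chest","hasp","lid"):
        try: print(l,[( [round(v) for v in d["bbox"]],round(d["confidence"],2)) for d in bot.find_in(c,l)][:3])
        except Exception as e: print(l,e)
o=bot.get_obs(); print(o)
E
```

```text
pics
scene {'fx': 594.2875330874455, 'fy': 594.2875330874455, 'cx': 312.9944082381286, 'cy': 237.3552688743188, 'k1': 0.03664837531694382, 'R': array([[ 0.68807918, -0.72536352,  0.01986957],
       [-0.28247394, -0.29297601, -0.91344049],
       [ 0.66839772,  0.62290675, -0.40648698]]), 't': array([-365.00540856,  281.06564698, 1358.71288103])}
hasp_tab [([276, 231, 12, 33], 0.65), ([423, 349, 32, 64], 0.61), ([321, 340, 32, 25], 0.18)]
lid_knob [([303, 220, 90, 46], 0.66), ([251, 233, 11, 30], 0.55)]
staple [([300, 223, 89, 47], 0.79), ([298, 244, 88, 81], 0.27)]
chest [([298, 242, 89, 83], 0.97), ([300, 222, 88, 41], 0.65)]
hasp [([275, 230, 14, 38], 0.84), ([302, 221, 93, 44], 0.71)]
lid [([299, 221, 91, 43], 0.63)]
top {'fx': 489.87922235391414, 'fy': 489.87922235391414, 'cx': 324.15485174250614, 'cy': 240.44565666417117, 'k1': -0.011372977941541657, 'R': array([[-0.01481696, -0.99960711, -0.02379266],
       [-0.98989977,  0.01802009, -0.14061907],
       [ 0.14099256,  0.0214688 , -0.98977785]]), 't': array([  19.55237867,  523.75700651, 1408.95067385])}
hasp_tab [([284, 247,
[... 182 characters left out ...]
3], 0.58)]
{'time': 0.7, 'joint_positions': array([-1.38798416e+00,  3.41991814e-01,  1.52411018e+00,  1.77611093e-05,
        1.27542191e+00, -1.46021327e-01]), 'dq': array([-0.00081372,  0.0003851 ,  0.00038193, -0.00099375, -0.00064231,
       -0.00012624]), 'tau': array([-1.20260545e-03, -4.31038141e+01, -2.44444031e+01,  7.18486961e-02,
        4.81313397e-02, -8.77126904e-07]), 'tool_pos': array([ 169.56022238, -496.87299574,  226.74120013]), 'tcp_rot': array([ 3.14152217e+00, -6.80854483e-06,  3.28828329e-01]), 'contact_force': array([ 0.1470458 ,  0.18116507, -0.31741029]), 'moment': array([ 0.00149179, -0.00853304, -0.02870728]), 'finger_force': 0.0, 'grip_width': 91.62582851539165}
```

View pics/scene0.png

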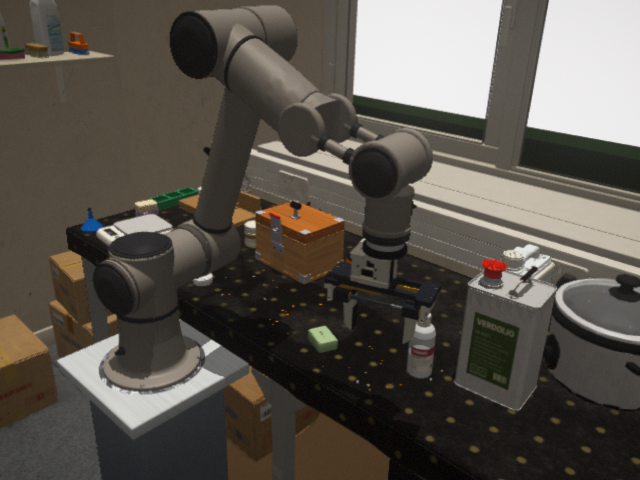

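View pics/top0.png

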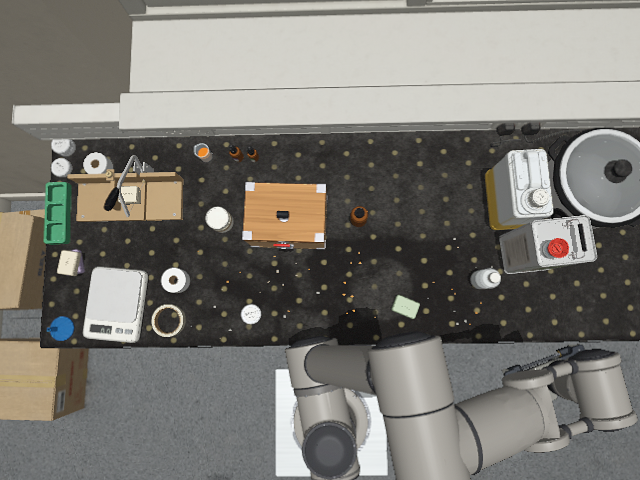

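Top view: the chest lid spans columns 243–327 and rows 182–248, the knob is at about (282,214), and the red tab at about (283,246). Next I enlarge both views to pick out the corners.

```bash
python3 - <<'E'
import cv2,numpy as np
a=cv2.imread("pics/top0.png")[165:265,225:345]; b=cv2.imread("pics/scene0.png")[190:290,245:355]
r=lambda i,k:cv2.resize(i,None,fx=k,fy=k,interpolation=cv2.INTER_CUBIC)
A=r(a,3.4);B=r(b,3.4)
cv2.imwrite("pics/crop.png",np.hstack([A,B])); print(A.shape,B.shape)
E
```

```text
(340, 408, 3) (340, 374, 3)
```

View pics/crop.png

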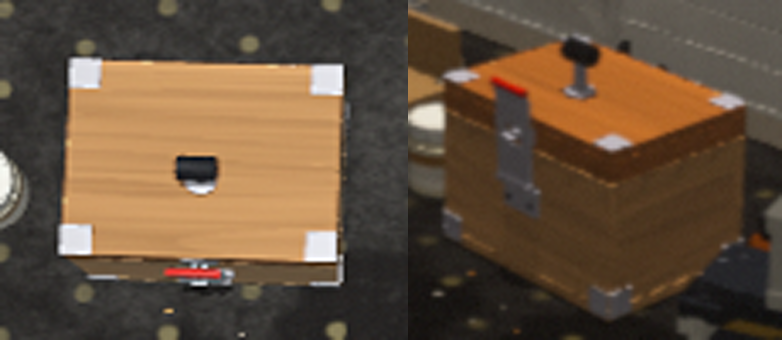

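The crop shows four lid corners, the black knob lying along y, and the red tab edge, in both views. I fit the chest pose (x, y, yaw) to these.

```bash
cat > h.py <<'E'
import numpy as np
from scipy.optimize import least_squares
from plant import bot
P={c:bot.camera_params(c) for c in("scene","top")}
def proj(c,X):
    p=P[c]; q=np.atleast_2d(X)@np.array(p["R"]).T+p["t"]; s=q[:,:2]/q[:,2:]
    s=s*(1+p["k1"]*(s**2).sum(1,keepdims=True))
    return s*[p["fx"],p["fy"]]+[p["cx"],p["cy"]]
def Rz(a): return np.array([[np.cos(a),-np.sin(a),0],[np.sin(a),np.cos(a),0],[0,0,1]])
E
python3 - <<'E'
from h import *
T=lambda u,v:(225+u/3.4-.35,165+v/3.4-.35)
S=lambda u,v:(245+(u-408)/3.4-.35,190+v/3.4-.35)
# chest coordinates
obs=[("top",(80,110,160),T(70,58)),("top",(80,-110,160),T(343,65)),("top",(-80,-110,160),T(338,262)),("top",(-80,110,160),T(60,255)),
("top",(-15,0,198),T(197,168)),("top",(-88.5,0,190),T(195,272)),
("scene",(-15,0,198),S(580,52)),("scene",(-88.5,0,188),S(509,87)),("scene",(-80,110,160),S(445,75)),("scene",(-80,-110,160),S(613,153)),("scene",(80,-110,160),S(745,101)),("scene",(-80,-110,0),S(609,318))]
def f(p,cams=("top","scene")):
    return np.concatenate([proj(c,Rz(p[2])@np.array(X)+[p[0],p[1],0])[0]-o for c,X,o in obs if c in cams])
for cams in(("top",),("scene",),("top","scene")):
    r=least_squares(f,[550,80,0],args=(cams,),loss="soft_l1"); print(cams,r.x.round(3)); print(f(r.x,cams).reshape(-1,2).round(1).tolist())
p=r.x
for n,X in dict(knob=(-15,0,198),tab=(-88.5,0,178),hasp=(-88.5,0,98),hinge=(80,0,130)).items(): print(n,(Rz(p[2])@np.array(X)+[p[0],p[1],0]).round(1))
for l in("jar","amber_bottle","soap_bar","salve_tin","label_roll","pump_bottle"):
    print(l,[([round(v) for v in d["bbox"]],round(d["confidence"],2)) for d in bot.find_in("top",l)][:2])
E
```

```text
('top',) [ 5.87815e+02  1.15860e+02 -4.30000e-02]
[[0.4, 0.6], [-0.1, 0.2], [-0.3, -0.0], [0.4, 0.1], [-0.0, 0.3], [-0.2, -2.4]]
('scene',) [ 5.85949e+02  1.15063e+02 -4.40000e-02]
[[-0.1, -0.2], [1.6, -1.1], [-1.4, 0.1], [-0.4, -0.6], [0.7, 0.1], [-0.0, 2.1]]
('top', 'scene') [ 5.87450e+02  1.15929e+02 -4.40000e-02]
[[0.4, 0.6], [-0.1, 0.4], [-0.4, 0.2], [0.3, 0.1], [-0.1, 0.4], [-0.3, -2.2], [0.0, -0.4], [1.8, -1.3], [-1.2, -0.1], [-0.3, -0.9], [0.8, -0.1], [0.1, 1.8]]
knob [572.5 116.6 198. ]
tab [499.  119.8 178. ]
hasp [499.  119.8  98. ]
hinge [667.4 112.4 130. ]
jar [([221, 221, 24, 26], 0.73)]
amber_bottle [([362, 216, 19, 19], 0.53)]
soap_bar [([407, 309, 25, 25], 0.55)]
salve_tin [([253, 314, 20, 21], 0.6)]
label_roll [([176, 281, 26, 26], 0.63)]
pump_bottle [([486, 276, 30, 25], 0.96)]
```

jog_arm(dp=[[0, 0, -0.03], [0, 0, -0.03], [0.0238, -0.045, 0], [0.0238, -0.045, 0], [0.0238, -0.045, 0], [0.0238, -0.045, 0], [0.0238, -0.045, 0], [0.0238, -0.045, 0], [0.0238, -0.045, 0], [0.0238, -0.045, 0]], twist=[10.6, 10.6, 0, 0, 0, 0, 0, 0, 0, 0], jaw=0)

```text
time: 2.25
tool_pos: [375.3, -143.6, 287.0]
tcp_rot: [3.141, -0.001, -0.041]
contact_force: [-0.0, -0.4, -0.7]
grip_width: 0.8
finger_force: 0.0
```

jog_arm(dp=[[0.024, -0.0448, 0], [0.024, -0.0448, 0], [0.024, -0.0448, 0], [0.024, -0.0448, 0], [0.024, -0.0448, 0], [0.024, -0.0448, 0], [0, 0, 0.02], [0, 0, 0.02], [0, 0, 0]], twist=[0, 0, 0, 0, 0, 0, 0, 0, 0])

```text
time: 3.38
tool_pos: [528.7, 117.7, 245.3]
tcp_rot: [3.141, 0.003, -0.041]
contact_force: [0.4, -0.2, 0.8]
grip_width: 0.1
finger_force: 0.0
```

```bash
python3 - <<'E'
from plant import bot
import cv2,numpy as np
print(bot.get_obs()["tool_pos"])
a=bot.capture("top")[150:270,215:345]; b=bot.capture("scene")[150:290,235:365]
r=lambda i:cv2.resize(i,(390,400),interpolation=cv2.INTER_CUBIC)
cv2.imwrite("pics/c2.png",np.hstack([r(a),r(b)]))
E
```

```text
[528.74556604 117.66301167 245.31645305]
```

View pics/c2.png

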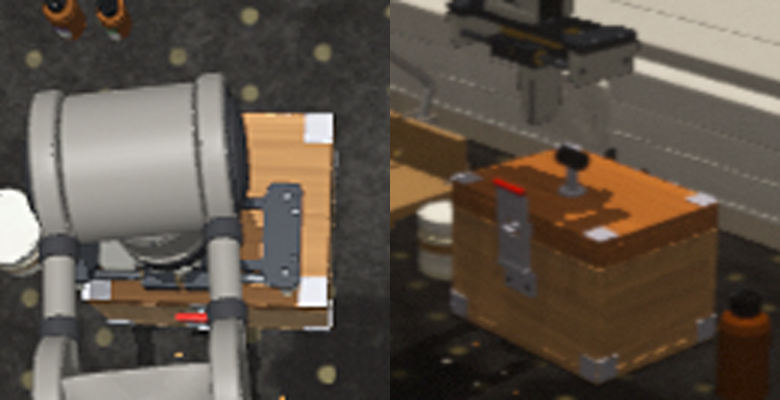

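The fingers are shut above the gap between the red tab (crop 190,317) and the knob; the hasp is still up. Descending behind the tab.

jog_arm(dp=[[0, 0, 0.025], [0, 0, 0.025], [0, 0, 0.015], [0, 0, 0.008], [0, 0, 0]], twist=[0, 0, 0, 0, 0])

```text
time: 4.1
tool_pos: [529.7, 117.5, 173.9]
tcp_rot: [3.141, -0.0, -0.041]
contact_force: [0.4, -0.1, -0.6]
grip_width: 0.5
finger_force: 0.0
```

jog_arm(dp=[[-0.01, 0, 0], [-0.01, 0, 0], [-0.01, 0, 0], [-0.01, 0, 0], [-0.01, 0, 0], [-0.01, 0, 0], [-0.01, 0, 0], [0, 0, 0]], twist=[0, 0, 0, 0, 0, 0, 0, 0])

```text
time: 5.1
tool_pos: [459.0, 120.6, 173.8]
tcp_rot: [3.142, 0.0, -0.041]
contact_force: [0.8, 0.2, 0.0]
grip_width: 0.5
finger_force: 0.0
```

```bash
python3 - <<'E'
from plant import bot
import cv2,numpy as np
print(bot.get_obs()["tool_pos"])
a=bot.capture("top")[150:270,215:345]; b=bot.capture("scene")[150:290,235:365]
r=lambda i:cv2.resize(i,(390,400),interpolation=cv2.INTER_CUBIC)
cv2.imwrite("pics/c3.png",np.hstack([r(a),r(b)]))
E
```

```text
[458.98952945 120.55246397 173.79741587]
```

View pics/c3.png

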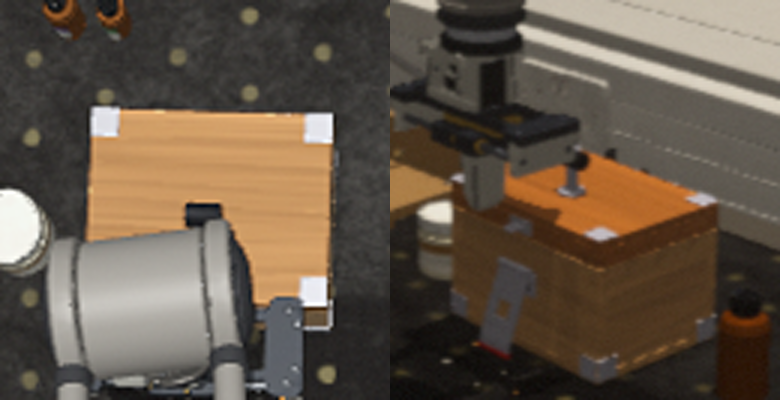

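The strap hangs down with its red edge at crop (493,350), off the staple; the lid is shut. Going up, opening, and over the knob.

jog_arm(dp=[[0, 0, -0.04], [0, 0, -0.04], [0.04, 0, 0], [0.04, 0, 0], [0.0336, -0.0007, 0], [0, 0, 0], [0, 0, 0]], twist=[0, 0, 0, 0, 0, 0, 0], jaw=0.0918)

```text
time: 6.08
tool_pos: [572.6, 116.5, 253.3]
tcp_rot: [3.141, 0.001, -0.041]
contact_force: [0.0, 0.8, -0.1]
grip_width: 65.6
finger_force: 0.0
```

```bash
python3 - <<'E'
from h import *
import cv2
o=bot.get_obs(); print(o["tool_pos"],o["tcp_rot"],o["grip_width"])
b=bot.capture("scene")[150:270,245:375]
cv2.imwrite("pics/c4.png",cv2.resize(b,None,fx=5,fy=5,interpolation=cv2.INTER_CUBIC))
print("knob predicted in crop",(proj("scene",(572.5,116.6,198))-[245,150])*5, "tcp",(proj("scene",o["tool_pos"])-[245,150])*5)
E
```

```text
[572.62239804 116.48947002 253.26085639] [ 3.14143651e+00  1.21886691e-03 -4.12937369e-02] 65.58429037974587
knob predicted in crop [[251.29988501 272.75887587]] tcp [[252.31549406 182.89192747]]
```

View pics/c4.png

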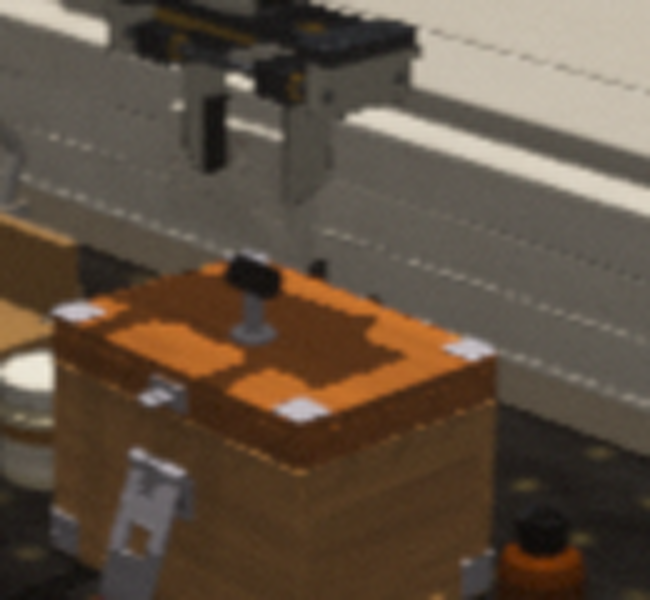

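The knob is at crop (253,275), against a predicted (251,273), and the open fingers straddle it. Descending and gripping.

jog_arm(dp=[[0, 0, 0], [0, 0, 0], [0, 0, 0.025], [0, 0, 0.025], [0, 0, 0.015], [0, 0, 0.009], [0, 0, 0]], twist=[0, 0, 0, 0, 0, 0, 0])

```text
time: 7.0
tool_pos: [573.1, 116.5, 179.6]
tcp_rot: [3.141, 0.0, -0.041]
contact_force: [-0.5, -0.0, 0.4]
grip_width: 91.3
finger_force: 0.0
```

jog_arm(dp=[[0, 0, 0], [0, 0, 0], [0, 0, 0], [0, 0, 0], [0, 0, 0], [0, 0, 0], [0, 0, 0], [0, 0, 0]], twist=[0, 0, 0, 0, 0, 0, 0, 0], jaw=0.02)

```text
time: 8.0
tool_pos: [573.1, 115.6, 179.7]
tcp_rot: [3.14, 0.0, -0.042]
contact_force: [-0.6, -4.9, 1.3]
grip_width: 31.6
finger_force: 30.0
```

```bash
python3 - <<'E'
from h import *
o=bot.get_obs(); print(o["tool_pos"],o["grip_width"],o["finger_force"],o["contact_force"])
t=np.linspace(0,1.07,17); a=np.arctan2(68,-95)-t; r=np.hypot(95,68)
X=np.c_[r*np.cos(a)+95,68-r*np.sin(a)]
print((np.diff(X,axis=0)).round(1).tolist(),X[-1])
E
```

```text
[573.13017478 115.61457756 179.66810096] 31.63789080919161 29.9951308965683 [-0.554039   -4.94575356  1.29016007]
[[4.8, -6.2], [5.2, -5.9], [5.5, -5.5], [5.9, -5.1], [6.2, -4.7], [6.5, -4.3], [6.8, -3.8], [7.0, -3.4], [7.3, -2.9], [7.4, -2.4], [7.6, -1.9], [7.7, -1.4], [7.8, -0.9], [7.8, -0.4], [7.8, 0.2], [7.8, 0.7]] [109.03783253 -47.98249548]
```

Gripped: opening 31.6 mm, 30 N. Lifting along the arc.

jog_arm(dp=[[0.0048, 0, -0.0062], [0.0052, 0, -0.0059], [0.0055, 0, -0.0055], [0.0059, 0, -0.0051], [0.0062, 0, -0.0047], [0.0065, 0, -0.0043], [0.0068, 0, -0.0038], [0.007, 0, -0.0034]], twist=[0, 0, 0, 0, 0, 0, 0, 0])

```text
time: 9.0
tool_pos: [618.4, 113.4, 216.6]
tcp_rot: [3.139, 0.009, -0.042]
contact_force: [-6.2, -6.1, -4.0]
grip_width: 31.7
finger_force: 30.0
```

jog_arm(dp=[[0.0073, 0, -0.0029], [0.0074, 0, -0.0024], [0.0076, 0, -0.0019], [0.0077, 0, -0.0014], [0.0078, 0, -0.0009], [0.0078, 0, -0.0004], [0.0078, 0, 0.0002], [0.0078, 0, 0.0007], [0, 0, 0], [0, 0, 0]], twist=[0, 0, 0, 0, 0, 0, 0, 0, 0, 0])

```text
time: 10.25
tool_pos: [681.6, 110.4, 227.1]
tcp_rot: [3.139, 0.002, -0.042]
contact_force: [-1.7, -7.1, -0.1]
grip_width: 31.5
finger_force: 30.0
```

```bash
python3 - <<'E'
from h import *
import cv2
o=bot.get_obs(); print(o["tool_pos"],o["grip_width"],o["finger_force"],o["contact_force"])
b=bot.capture("scene")[150:270,245:375]
cv2.imwrite("pics/c5.png",cv2.resize(b,None,fx=5,fy=5,interpolation=cv2.INTER_CUBIC))
E
```

```text
[681.63854497 110.38157945 227.07051989] 31.479811397327197 29.99719351530075 [-1.73159017 -7.0527759  -0.05687841]
```

View pics/c5.png

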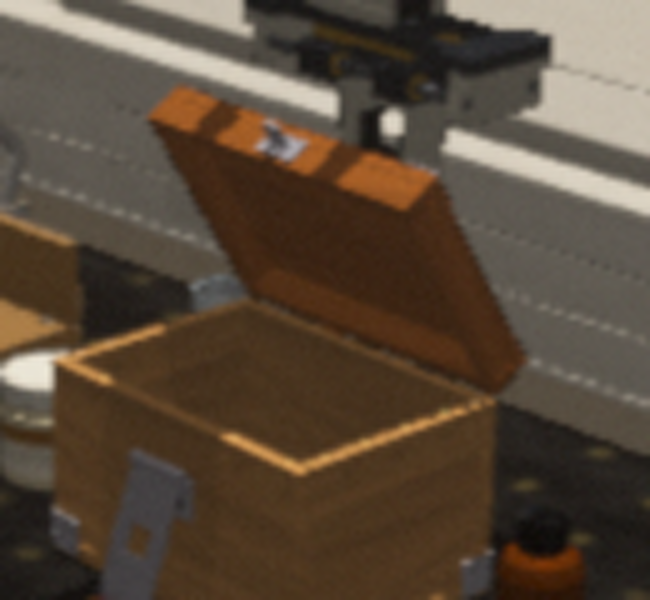

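The lid stands open at about 60°, with its front edge running from crop (150,120) to (437,180), and the hasp still hangs. Now I let go and withdraw straight up.

jog_arm(dp=[[0, 0, 0], [0, 0, 0], [0, 0, 0], [0, 0, 0], [0, 0, 0], [0, 0, 0], [0, 0, 0], [0, 0, 0]], twist=[0, 0, 0, 0, 0, 0, 0, 0], jaw=0.0918)

```text
time: 11.3
tool_pos: [682.2, 112.0, 227.6]
tcp_rot: [3.142, -0.0, -0.041]
contact_force: [0.5, 1.0, 0.4]
grip_width: 91.6
finger_force: 0.0
```

jog_arm(dp=[[0, 0, -0.02], [0, 0, -0.03], [0, 0, -0.03], [0, 0, -0.02], [0, 0, 0], [0, 0, 0], [0, 0, 0], [0, 0, 0], [0, 0, 0], [0, 0, 0]], twist=[0, 0, 0, 0, 0, 0, 0, 0, 0, 0])

```text
time: 12.55
tool_pos: [682.2, 112.0, 327.5]
tcp_rot: [3.141, 0.0, -0.041]
contact_force: [0.2, -0.7, -0.4]
grip_width: 92.1
finger_force: 0.0
```

jog_arm(dp=[[0, 0, 0], [0, 0, 0], [0, 0, 0], [0, 0, 0], [0, 0, 0], [0, 0, 0]], twist=[0, 0, 0, 0, 0, 0])

```text
time: 13.3
tool_pos: [682.2, 112.0, 327.6]
tcp_rot: [3.141, -0.0, -0.041]
contact_force: [0.0, 0.4, 0.1]
grip_width: 91.8
finger_force: 0.0
```

```bash
python3 - <<'E'
from h import *
import cv2
b=bot.capture("scene")[150:270,245:375]
cv2.imwrite("pics/c6.png",cv2.resize(b,None,fx=5,fy=5,interpolation=cv2.INTER_CUBIC))
c=Rz(-.044)
for t in(.9,1.05,1.2):
    P3=[np.array([80-160*np.cos(t)+30*np.sin(t),y,130+160*np.sin(t)+30*np.cos(t)]) for y in(110,-110)]
    print(t,[((proj("scene",c@q+[587.4,115.9,0])-[245,150])*5).round().tolist() for q in P3])
E
```

```text
0.9 [[[152.0, 98.0]], [[412.0, 190.0]]]
1.05 [[[180.0, 75.0]], [[441.0, 164.0]]]
1.2 [[[209.0, 58.0]], [[471.0, 145.0]]]
```

View pics/c6.png

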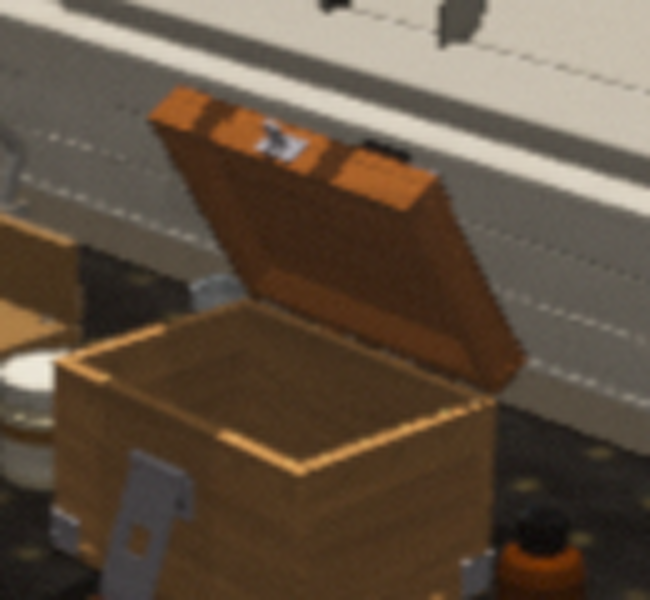

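The lid is unchanged: its upper corners at (183,85) and (437,172) give about 1.03 rad. The hasp hangs and the gripper is clear.

```bash
python3 -c "
from plant import bot
print(bot.close_job())"
```

```text
the job is handed in; nothing more can be done
None
```

I flipped the hasp off its staple and it hangs down. The lid holds by itself at about 1.03 rad (59°), the gripper is clear, nothing else was disturbed that I saw, and the job is handed in (no verdict was returned).

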